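Gauge the tube adapters and reject the tight one

TASK

Check the two round aluminium tube adapters on the bench with the steel plug gauge that stands in the white block: lower the gauge into the adapter whose bore lets it pass, until the gauge's collar sits down on the adapter's top, and leave it standing there, with that adapter upright on the bench. Then put the other adapter, whose bore is too small for the gauge, upright into the flat grey reject tray.

Things in the scene. Friction and masses are not known exactly. Their poses are not given: they have to be found in the camera images.
- gauge_handle (a point): Centre of the round handle (26 mm dia, 60 long) of the upright steel plug gauge, 0.28 kg, 102 mm tall, z up. Below the handle a collar (44 dia, 6 thick), then the plug (22 dia, 36 long, chamfered foot). This point is 36 mm above the collar's underside, 72 above the foot. It starts in a hole of a fixed white block (70 x 70 x 45 tall), collar on the block, this point 81 mm above the bench.
- wide_center (a point): Centre (half-way up, on the axis) of the adapter that the gauge passes: a loose upright aluminium ring, 50 mm outside diameter, 40 mm tall, 0.13 kg, with a vertical through-bore of 32 mm; this point is 20 mm above the bench. z along the bore. With the gauge home, collar on the ring's top, the gauge_handle point is 56 mm above this point.
- narrow_center (a point): Centre (half-way up, on the axis) of the other adapter, which the gauge does not pass: a loose upright aluminium ring, same outside (50 mm diameter, 40 mm tall), 0.19 kg, with a through-bore of only 14 mm; this point is 20 mm above the bench. z along the bore. The two adapters can be in either place.
- tray_in (a point): Centre of the inner floor of the reject tray: a fixed shallow open grey plastic tray, outside 180 mm (its x) by 150 mm (its y) and 20 mm tall, walls and floor 6 mm thick. This point is 6 mm above the bench; z is up.
Things that resemble listed ones, but are neither listed nor needed, are in the scene too. What is shaped like the part that bears gauge_handle but brown or yellow is not meant.

How it is judged (in metres and radians):
On the way, in this order (a step that is already met when the one before it is completed fails the run):
1. the gauge has passed into the wide-bored adapter, its collar down on the adapter's top (horizontal distance between gauge_handle and wide_center below 0.015 m and z of gauge_handle in the frame of wide_center between 0.045 and 0.061 m and angle between gauge_handle's own z axis and vertical below 0.17 rad), for 0.2 s.
2. the narrow-bored adapter stands in the reject tray (z of narrow_center in the frame of tray_in below 0.026 m and x of narrow_center in the frame of tray_in between -0.065 and 0.065 m and y of narrow_center in the frame of tray_in between -0.05 and 0.05 m and angle between narrow_center's own z axis and vertical below 0.17 rad), for 0.2 s.
At the end, for the whole second after the job is handed in: The gauge stands in the wide-bored adapter, collar down on it (within 5 mm; axes within 15 mm), gauge and adapter upright within 10 degrees, that adapter on the bench; the narrow-bored adapter stands upright (10 degrees) in the reject tray, on its floor within 6 mm, inside its walls (all of step 1 and all of step 2 and angle between wide_center's own z axis and vertical below 0.17 rad and height (world z) of wide_center between 0 and 0.0235 m); the robot touches nothing.
It also fails if it takes over 59 s, if anything falls off the work surface, if the arm or the gripper's body presses on something with over 40 N, if the wrist force passes 120 N, or if a joint passes its speed limit or range.

ROBOT

A 6-joint arm with a two-finger parallel gripper is mounted at the origin on the work surface. World frame = base frame: x ahead of the robot, y to its left, z up, the work surface at z = 0. Lengths are in mm, angles in degrees, forces in N, time in s.
With the tool pointing down it reaches from about 350 to 850 mm from the base axis. Payload 8.1 kg.
Tool frame: the origin (TCP) lies on the front face of the gripper's body, between the roots of the fingers; the fingertips stand r.finger_overhang ahead of it and the grasp point (between the pads) lies 54 mm ahead of it (r.finger_overhang is the distance from the TCP to the fingertips, in mm); y points along the fingers, z is the direction in which the jaws open and shut, and the axes are right-handed (so a half turn about y gives the same grasp; the last joint's range is limited). The gripper opens to 85 mm and grips with 20 to 120 N. Pads are 22 mm wide; open, the fingers measure 114 mm over their backs; the gripper's body (76 mm by 85 mm) begins 54 mm behind the grasp point. The pads swing forward as they close: fully open they stand 13 mm farther back than shut.
Start: joints at [69.935, 7.471, 85.268, -0, 87.261, -4.893], TCP at [157.008, 579.098, 303.892] pointing down, gripper open.
Joint ranges: [-169.43, 169.43], [-51.17, 129.36], [1.28, 143.12], [-76.62, 256.62], [0, 156.53], [-152.29, 152.29]. Speed limits (degrees/s): [136.94, 136.94, 159.86, 180, 180, 180].

INTERFACE

Orientations are given as [roll, pitch, yaw] about the fixed x, y, z axes, in that order (R = Rz(yaw) Ry(pitch) Rx(roll)).
In Python, from bench import r gives the robot as it stands. The module is installed in compiled form; this text tells all that it offers.
- The arm moves only by the tool arm_command, never from a script. Its argument "increments" is a list of rows, each a list of 6 numbers: the shift along the tool's x, y, z in m, then the turn, a rotation vector about the tool's x, y, z in rad. In form: [[tx, ty, tz, wx, wy, wz], ...]. A call has exactly 10 rows; each row is the pose to reach, as a shift and turn from the pose commanded when the call began, along the tool's axes at that moment; what a row does not reach only later rows make up. A row lasts 1/8 s, in which the tool goes at most 62.5 mm and 10.7 degrees, less where a joint would pass 70% of its speed; a pose out of reach is approached as far as the arm can. A call with a gripper value outside its range is refused whole. "jaw" is the gripper's target within -1 to 1 (shut at 1, half-way at 0, fully open at -1), set as the call begins (left out, the last holds). The fingers move at their own pace and stop on an object; "force" is the grip in N (left out, the last holds). Time passes only in rows, so rows that repeat a pose let the fingers close, or fill a call up. It gives the time, the measured TCP pose, the force and the opening at its end, in the units of the state.
- r.sense(): the state, without advancing time (a new reading comes with each control period).
- r.snapshot(name): name is "side" or "top"; returns the picture (400x640x3 uint8, red, green, blue); there is no depth.
- r.camera_model(name): a dict with "intrinsics" (3x3 intrinsics, pixels), "cam_to_world" (4x4, takes a point from camera to world coordinates). Camera axes: x right, y down, z forward; pixel columns grow to the right and rows downward; lengths in mm; the calibration is good to about 2 mm. A picture is of the moment at which its call begins. camera_model takes no time and is no camera call.
- r.hand_in(): hands the job in, once; it reports no verdict.
Trained networks look in the newest picture that a camera, given by its name, has taken for a name from the list of things; names that differ only in an ending like _2 or _b are one class to them, and where a whole thing is asked for, a point or a joint stands for the part that bears it (a point fixed in the world has none). Each returns a list of dicts, best first, with "conf" (0 to 1); they miss things now and then, are a little off and sometimes report something else, mostly with a low value. They report only what shows in the picture. A call takes as long as a camera call. They do not tell look-alikes from the thing itself.
- r.trace(camera, target): "mask" (400x640 bool, what is visible of it) and "position" ([column, row] in pixels, amid what is visible of it).
- r.spot_point(camera, target): "position" ([column, row] in pixels: a listed point, or the origin of a listed thing).
The state is a dict: "time": time; "joint_pos": joint angles; "qd": joint speeds; "joint_efforts": joint torques, N m; "tool_pos": TCP position; "tcp_rot": TCP orientation; "ft_force": force on the tool from outside, world axes, zero at the start; "wrist_torque": the same for the moment, N m; "finger_gap": finger opening in mm.
Only numpy, scipy, OpenCV 4.12 (cv2) and the standard library are available. Lean on these libraries where they do the work, as an engineer would, in place of code of your own. Each camera call takes 0.05 s, during which the arm holds its last target.

## Working session

There is one attempt and no reset: what is moved stays moved. The work goes in short steps, Python scripts to look and compute and a tool call to move; the robot and the scene stay as the last step left them, time stands still between calls to the robot, and variables do not carry over. Pictures are saved under pics/ and viewed, and the job is handed in when it is done.

Besides the shell and the picture viewer there is one more tool, called by a JSON object that holds its "name" and its "arguments". arm_command: Moves the arm, as the interface text tells. Its arguments: {"type":"object","properties":{"increments":{"type":"array","items":{"type":"array","items":{"type":"number"}}},"jaw":{"type":"number"},"force":{"type":"number"}},"required":["increments"]}

```bash
mkdir -p pics; ls
python3 - <<'E'
from bench import r
import cv2,numpy as np
s=r.sense(); print(s, r.finger_overhang)
for c in("side","top"):
    im=r.snapshot(c); cv2.imwrite(f"pics/{c}0.png",im[:,:,::-1])
    m=r.camera_model(c); print(c,np.round(m["intrinsics"],1).tolist(),np.round(m["cam_to_world"],4).tolist())
    for t in("gauge_handle","wide_center","narrow_center","tray_in"):
        print(c,t,[(np.round(d["position"],1).tolist(),round(d["conf"],2)) for d in r.spot_point(c,t)])
E
```

```text
pics
{'time': 0.0, 'joint_pos': array([ 6.99335510e+01,  7.51652659e+00,  8.53305927e+01,  1.38573419e-03,
        8.72600996e+01, -4.89276475e+00]), 'qd': array([-0.01744317, -0.02204669, -0.05618006, -0.01232907, -0.10310555,
       -0.03572805]), 'joint_efforts': array([ 1.95804838e-03, -5.69378471e+01, -5.00571620e+01,  1.27845783e-04,
        1.39541994e-02,  1.14816393e-05]), 'tool_pos': array([156.87283934, 578.69821088, 302.81691738]), 'tcp_rot': array([-9.01067101e+01,  1.05237879e-02, -1.51737616e+01]), 'ft_force': array([0.19891907, 0.17302918, 0.0228488 ]), 'wrist_torque': array([-0.04430734, -0.05283027,  0.06564385]), 'finger_gap': 85.46879496938104} 72.6
side [[413.1, 0.0, 329.5], [0.0, 413.1, 192.1], [0.0, 0.0, 1.0]] [[0.9833, -0.1363, 0.1202, 364.9434], [-0.1807, -0.6638, 0.7258, -683.8013], [-0.0191, -0.7354, -0.6774, 758.4289], [0.0, 0.0, 0.0, 1.0]]
side gauge_handle [([270.1, 146.9], 0.81), ([335.7, 131.9], 0.8), ([301.4, 133.0], 0.78), ([312.1, 121.3], 0.67), ([290.8, 156.0], 0.63)]
side wide_center [([391.8, 246.5], 0.9)]
side narrow_center [([343.8, 193.9], 0.82)]
side tray_in [([347.3, 350.9], 0.56)]
top [[448.4, 0.0, 319.0], [0.0, 448.4, 202.8], [0.0, 0.0, 1.0]] [[-0.0582, -0.97, 0.236, 244.1815], [-0.9983, 0.0581, -0.0073, 12.8641], [-0.0067, -0.236, -0.9717, 1128.2845], [0.0, 0.0, 0.0, 1.0]]
top gauge_handle [([199.9, 189.5], 0.62), ([158.5, 218.2], 0.62), ([195.0, 232.0], 0.56), ([232.9, 237.1], 0.56)]
top wide_center [([359.6, 164.4], 0.87)]
top narrow_center [([285.5, 196.7], 0.83), ([358.4, 165.1], 0.61)]
top tray_in [([447.5, 219.5], 0.98)]
```

View pics/side0.png

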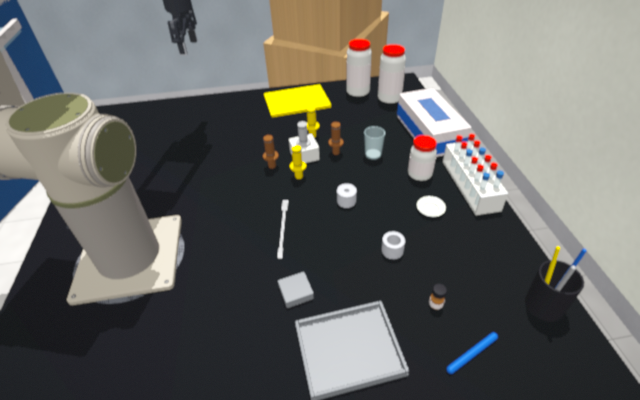

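View pics/top0.png

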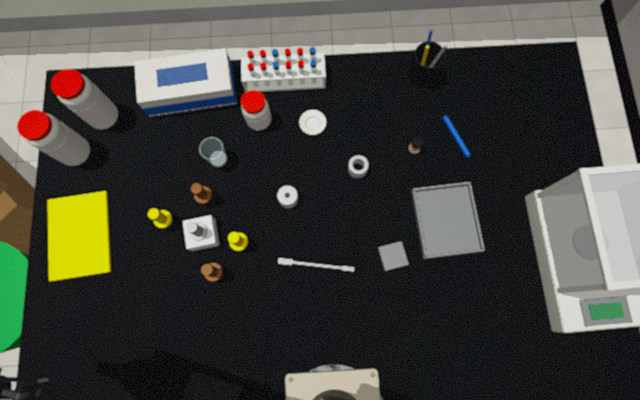

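Run:
```python
import cv2
a=cv2.imread("pics/side0.png")[90:270,240:420]; b=cv2.imread("pics/top0.png")[120:290,130:400]
cv2.imwrite("pics/sc.png",cv2.resize(a,None,fx=3.3,fy=3.3,interpolation=cv2.INTER_CUBIC))
cv2.imwrite("pics/tc.png",cv2.resize(b,None,fx=2.9,fy=2.9,interpolation=cv2.INTER_CUBIC))
```

```text
(no output)
```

View pics/sc.png

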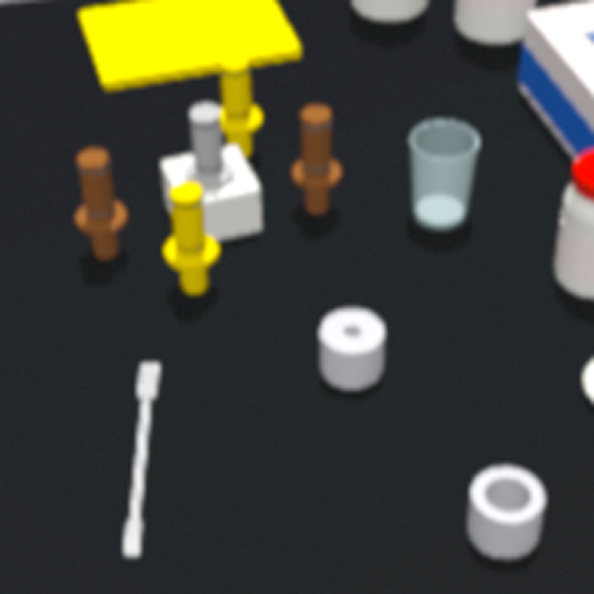

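View pics/tc.png

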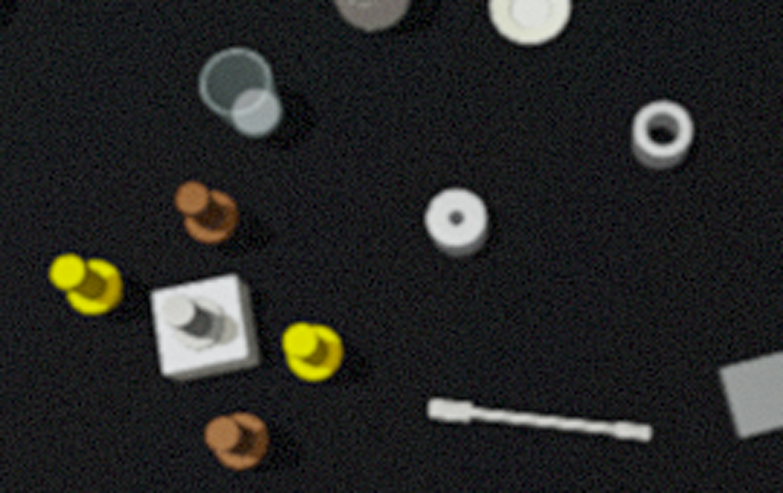

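Candidates for the gauge (top view):
- steel in the white block: (200,230), side view (302,133)
- yellow: (160,217) and (238,240)
- brown: (202,193) and (212,271)

I choose the steel one in the white block. For the adapters, the wide bore is at top (358,166) / side (392,246) and the narrow bore at top (287,197) / side (346,195). The tray is at top (448,220); the small grey plate at (393,256) is not the tray.

```bash
cat > h.py <<'E'
from bench import r
import cv2,numpy as np
from scipy.optimize import least_squares
def ray(c,p):
    m=r.camera_model(c);K=np.array(m["intrinsics"]);T=np.array(m["cam_to_world"])
    d=T[:3,:3]@np.linalg.inv(K)@np.array([p[0],p[1],1.]);return T[:3,3],d
def proj(c,X):
    m=r.camera_model(c);K=np.array(m["intrinsics"]);T=np.array(m["cam_to_world"])
    q=K@(T[:3,:3].T@(np.asarray(X,float)-T[:3,3]));return q[:2]/q[2]
def onz(c,p,z):
    o,d=ray(c,p);return (o+d*(z-o[2])/d[2])[:2]
def tri(ps,pt):
    A=[];b=[]
    for c,p in(("side",ps),("top",pt)):
        o,d=ray(c,p);d=d/np.linalg.norm(d);P=np.eye(3)-np.outer(d,d);A.append(P);b.append(P@o)
    return np.linalg.lstsq(np.vstack(A),np.hstack(b),rcond=None)[0]
E
python3 - <<'E'
from h import *
def show(n,z,ps,pt):
    print(n,"side",onz("side",ps,z).round(1),"top",onz("top",pt,z).round(1),"tri",tri(ps,pt).round(1))
show("gauge",81,(301.4,133),(195,232)); show("wide",20,(391.8,246.5),(359.6,164.4)); show("narrow",20,(343.8,193.9),(285.5,196.7)); show("tray",6,(347.3,350.9),(447.5,219.5))
for n,ps,pt in (("y1",(290.8+5,160),(232.9,237.1)),):pass
# look-alikes at z=81?
for p in [(199.9,189.5),(158.5,218.2),(195,232),(232.9,237.1),(207,269)]: print("look",p,onz("top",p,72).round(0))
for p in [(270.1,146.9),(335.7,131.9),(301.4,133),(312.1,121.3),(296,156)]: print("look s",p,onz("side",p,72).round(0))
# masks
for c in("side","top"):
    r.snapshot(c)
    for t in("gauge_handle","wide_center","narrow_center","tray_in"):
        for d in r.trace(c,t):
            ys,xs=np.nonzero(d["mask"]);print(c,t,round(d["conf"],2),len(xs),xs.min(),xs.max(),ys.min(),ys.max(),np.round(d["position"],1))
E
```

```text
gauge side [451.3 304.8] top [444.9 302.7] tri [448.1 302.9  81.5]
wide side [ 603.  -103.1] top [ 609.4 -106.5] tri [ 604.7 -105.9   24.5]
narrow side [531.5  93. ] top [534.4  89.1] tri [531.9  88.8  24.4]
tray side [ 451.2 -321.4] top [ 453.4 -319.7] tri [ 452.6 -320.3    4.1]
look (199.9, 189.5) [552. 294.]
look (158.5, 218.2) [486. 393.]
look (195, 232) [447. 305.]
look (232.9, 237.1) [429. 215.]
look (207, 269) [357. 276.]
look s (270.1, 146.9) [358. 269.]
look s (335.7, 131.9) [551. 303.]
look s (301.4, 133) [452. 318.]
look s (312.1, 121.3) [492. 373.]
look s (296, 156) [424. 212.]
side gauge_handle 0.86 349 290 305 146 178 [295.4 164.2]
side gauge_handle 0.7 283 264 276 136 167 [272.1 152.3]
side gauge_handle 0.69 301 305 319 107 136 [311.9 122.6]
side gauge_handle 0.63 276 329 341 123 153 [335.4 137.7]
side gauge_handle 0.56 266 296 310 122 147 [303. 138.]
side wide_center 0.71 504 382 404 232 258 [392.6 245.9]
side narrow_center 0.63 392 337 355 184 208 [346.3 195.3]
side tray_in 0.58 7739 295 408 301 399 [350.3 352.7]
top gauge_handle 0.83 307 150 171 209 227 [161.3 218.7]
top gauge_handle 0.77 274 203 222 263 280 [210.7 271.8]
top gauge_handle 0.76 313 186 207 221 239 [196.6 232.5]
top gauge_handle 0.7 279 229 247 232 249 [239.1 238.2]
top gauge_handle 0.58 299 191 211 183 202 [200.6 194.2]
top wide_center 0.86 289 349 368 155 177 [362.4 160.7]
top narrow_center 0.73 359 278 297 185 207 [288.4 196.6]
top tray_in 0.79 4248 412 483 182 258 [448.6 219.5]
```

```bash
cat >> h.py <<'E'
def cyl(x,y,z0,z1,R):
    a=np.linspace(0,2*np.pi,40)
    return [(x+R*np.cos(t),y+R*np.sin(t),z) for z in(z0,z1) for t in a]
def hullmask(c,pts,S=8,box=None):
    x0,y0,x1,y1=box
    p=np.array([proj(c,q) for q in pts]);p=(p+0.5-[x0,y0])*S
    m=np.zeros(((y1-y0)*S,(x1-x0)*S),np.uint8)
    cv2.fillConvexPoly(m,cv2.convexHull(np.round(p).astype(np.int32)),1)
    return cv2.resize(m.astype(np.float32),(x1-x0,y1-y0),interpolation=cv2.INTER_AREA)
def fitcyl(c,im,x,y,z0,z1,R,pad=6,blur=0.8):
    p=np.array([proj(c,q) for q in cyl(x,y,z0,z1,R)])
    box=(*np.floor(p.min(0)-pad).astype(int),*np.ceil(p.max(0)+pad).astype(int))
    g=cv2.cvtColor(im,cv2.COLOR_RGB2GRAY).astype(np.float32)[box[1]:box[3],box[0]:box[2]]
    g=np.clip((g-40)/80,0,1)
    from scipy.optimize import minimize
    f=lambda v:((cv2.GaussianBlur(hullmask(c,cyl(v[0],v[1],z0,z1,R),box=box),(0,0),blur)-g)**2).sum()
    o=minimize(f,[x,y],method="Nelder-Mead",options=dict(initial_simplex=[[x,y],[x+6,y],[x,y+6]],xatol=.1,fatol=.01))
    return o.x,o.fun
E
python3 - <<'E'
from h import *
for c in("side","top"):
    im=cv2.imread(f"pics/{c}0.png")[:,:,::-1].copy()
    for n,x,y in(("wide",605,-105),("narrow",532,90)):
        print(c,n,fitcyl(c,im,x,y,0,40,25))
    # block: white
    # handle top face etc
im=cv2.imread("pics/top0.png");b=im[210:260,170:230]
w=(b.min(2)>150).astype(np.uint8)
n,l,s,ce=cv2.connectedComponentsWithStats(w);i=1+s[1:,4].argmax()
cs=cv2.findContours((l==i).astype(np.uint8),0,2)[0];rc=cv2.minAreaRect(max(cs,key=cv2.contourArea))
print(rc, onz("top",np.array(rc[0])+[170,210],45)); 
bx=cv2.boxPoints(rc)+[170,210];q=np.array([onz("top",p,45) for p in bx]);print(q.round(1),np.linalg.norm(np.diff(q,axis=0),axis=1))
im=cv2.imread("pics/top0.png");g=im.max(2)
# tray corners
w=((im.min(2)>70)).astype(np.uint8)[170:270,400:495]
cs=cv2.findContours(w,0,2)[0];rc=cv2.minAreaRect(max(cs,key=cv2.contourArea));bx=cv2.boxPoints(rc)+[400,170]
q=np.array([onz("top",p,20) for p in bx]);print("tray",q.round(1),q.mean(0),np.linalg.norm(np.diff(q,axis=0),axis=1))
E
```

```text
Traceback (most recent call last):
  File "h.py", line 33, in fitcyl
    o=minimize(f,[x,y],method="Nelder-Mead",options=dict(initial_simplex=[[x,y],[x+6,y],[x,y+6]],xatol=.1,fatol=.01))
  File "h.py", line 32, in <lambda>
    f=lambda v:((cv2.GaussianBlur(hullmask(c,cyl(v[0],v[1],z0,z1,R),box=box),(0,0),blur)-g)**2).sum()
                                  ~~~~~~~~^^^^^^^^^^^^^^^^^^^^^^^^^^^^^^^^^^
  File "h.py", line 22, in hullmask
    p=np.array([proj(c,q) for q in pts]);p=(p+0.5-[x0,y0])*S
                ~~~~^^^^^
  File "h.py", line 8, in proj
    m=r.camera_model(c);K=np.array(m["intrinsics"]);T=np.array(m["cam_to_world"])
ValueError: time passes only in moves, steps and waits
```

```bash
sed -i 's/m=r.camera_model(c);/m=cm(c);/' h.py
python3 - <<'E'
s=open('h.py').read()
s=s.replace("def ray","import functools\n@functools.lru_cache(None)\ndef cm(c): return r.camera_model(c)\ndef ray",1)
open('h.py','w').write(s)
E
cat > fit.py <<'E'
from h import *
print(r.sense()["time"])
for c in("side","top"):
    im=cv2.imread(f"pics/{c}0.png")[:,:,::-1].copy()
    for n,x,y in(("wide",605,-105),("narrow",532,90)):
        print(c,n,fitcyl(c,im,x,y,0,40,25))
im=cv2.imread("pics/top0.png");b=im[210:260,170:230]
w=(b.min(2)>150).astype(np.uint8)
n,l,s,ce=cv2.connectedComponentsWithStats(w);i=1+s[1:,4].argmax()
cs=cv2.findContours((l==i).astype(np.uint8),0,2)[0];rc=cv2.minAreaRect(max(cs,key=cv2.contourArea))
bx=cv2.boxPoints(rc)+[170,210];q=np.array([onz("top",p,45) for p in bx]);print("block",q.round(1),q.mean(0),np.linalg.norm(np.diff(q,axis=0),axis=1))
w=((im.min(2)>70)).astype(np.uint8)[170:270,400:495]
cs=cv2.findContours(w,0,2)[0];rc=cv2.minAreaRect(max(cs,key=cv2.contourArea));bx=cv2.boxPoints(rc)+[400,170]
q=np.array([onz("top",p,20) for p in bx]);print("tray",q.round(1),q.mean(0),np.linalg.norm(np.diff(q,axis=0),axis=1))
E
python3 fit.py
```

```text
1.0
side wide (array([606.70762503, -97.51884388]), np.float64(19.87542724609375))
side narrow (array([536.56183028,  89.04783618]), np.float64(18.73686981201172))
top wide (array([ 606.63338196, -100.92892474]), np.float64(52.890228271484375))
top narrow (array([536.94012967,  85.13524421]), np.float64(10.622163772583008))
block [[482.9 348.2]
 [493.6 274.2]
 [422.2 260.5]
 [411.8 333.4]] [452.6121309  304.05926895] [74.82268297 72.70586861 73.70564538]
tray [[ 537.5 -232.8]
 [ 556.6 -391.9]
 [ 367.1 -397.6]
 [ 349.6 -244.6]] [ 452.70632615 -316.73450474] [160.30778299 189.63962155 154.05000506]
```

```bash
cat > ov.py <<'E'
from h import *
def ov(c,im,X,z0,z1,Rs,box,S=12):
    x0,y0,x1,y1=box
    v=cv2.resize(im[y0:y1,x0:x1],None,fx=S,fy=S,interpolation=cv2.INTER_NEAREST)
    for z,R,col in Rs:
        p=np.array([proj(c,(X[0]+R*np.cos(t),X[1]+R*np.sin(t),z)) for t in np.linspace(0,2*np.pi,60)])
        cv2.polylines(v,[np.round((p+0.5-[x0,y0])*S).astype(np.int32)],True,col,1)
    return v
if __name__=="__main__":
  out=[]
  for n,X,Ri,bs,bt in(("wide",(606.6,-99),16,(375,225,410,265),(342,148,377,184)),("narrow",(536.7,87),7,(329,177,364,217),(270,180,305,216))):
    row=[]
    for c,b in(("side",bs),("top",bt)):
        im=cv2.imread(f"pics/{c}0.png")
        v=ov(c,im,X,0,40,[(40,25,(0,0,255)),(0,25,(0,255,0)),(40,Ri,(255,0,0))],b,S=8)
        row.append(cv2.resize(v,(290,290)))
    out.append(np.hstack(row))
  cv2.imwrite("pics/ov1.png",np.vstack(out))
E
python3 ov.py
```

```text
(no output)
```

View pics/ov1.png

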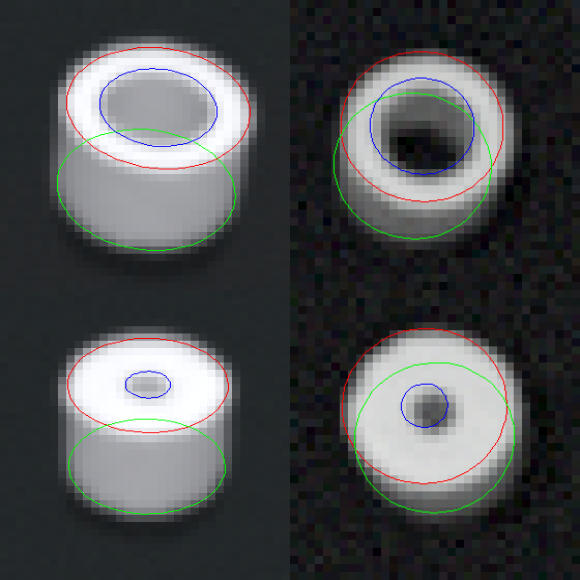

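Run:
```python
from ov import *
row=[]
for X in((449,303),(452,302)):
  rr=[]
  for c,b in(("side",(280,115,325,165)),("top",(178,208,223,258))):
    im=cv2.imread(f"pics/{c}0.png")
    v=ov(c,im,X,0,40,[(111,13,(0,0,255)),(51,13,(0,255,0)),(51,22,(255,0,0)),(45,22,(255,0,0))],b,S=8)
    for yaw in(9,):
      a=np.radians(yaw);R=np.array([[np.cos(a),-np.sin(a)],[np.sin(a),np.cos(a)]])
      q=np.array([proj(c,(*(np.array(X)+R@np.array(k)*35),45)) for k in((1,1),(1,-1),(-1,-1),(-1,1))])
      cv2.polylines(v,[np.round((q+.5-[b[0],b[1]])*8).astype(np.int32)],True,(0,255,255),1)
    rr.append(v[:,:,:])
  row.append(np.hstack(rr))
cv2.imwrite("pics/ov2.png",cv2.resize(np.vstack(row),(540,600)))
```

```text
(no output)
```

View pics/ov2.png

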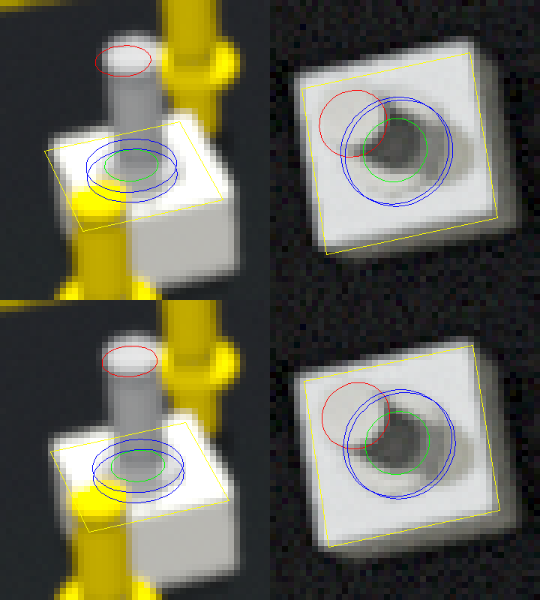

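```bash
cat > inc.py <<'E'
import numpy as np,sys
def inc(frm,to,yaw=-15.172):
    d=np.array(to,float)-np.array(frm,float);a=np.radians(yaw)
    return np.round([(d[0]*np.cos(a)+d[1]*np.sin(a))/1000,-d[2]/1000,(-d[0]*np.sin(a)+d[1]*np.cos(a))/1000],4)
E
python3 -c "
from inc import inc
a=(157.008,579.098,303.892)
print(inc(a,(452.5,302,240)),inc(a,(452.5,302,137)))"
```

```text
[ 0.3577  0.0639 -0.1901] [ 0.3577  0.1669 -0.1901]
```

{"name": "arm_command", "arguments": {"increments": [[0.0447,0.008,-0.0238,0,0,0],[0.0894,0.016,-0.0475,0,0,0],[0.1341,0.024,-0.0713,0,0,0],[0.1789,0.032,-0.095,0,0,0],[0.2236,0.04,-0.1188,0,0,0],[0.2683,0.048,-0.1426,0,0,0],[0.313,0.056,-0.1663,0,0,0],[0.3577,0.064,-0.1901,0,0,0],[0.3577,0.064,-0.1901,0,0,0],[0.3577,0.064,-0.1901,0,0,0]], "jaw": -0.3, "force": 40}}

```text
time: 2.25
tool_pos: [452.3, 302.1, 239.9]
tcp_rot: [-90.0, 0.0, -15.2]
ft_force: [0.0, 1.1, -0.6]
finger_gap: 55.4
```

Run:
```python
from h import *
s=r.sense();print(s["time"],s["tool_pos"],s["tcp_rot"],s["ft_force"],s["finger_gap"],r.finger_overhang)
L=[]
for c,b in(("side",(240,60,380,190)),("top",(120,150,260,280))):
    im=r.snapshot(c)[:,:,::-1]; L.append(cv2.resize(im[b[1]:b[3],b[0]:b[2]],(390,362),interpolation=cv2.INTER_CUBIC))
cv2.imwrite("pics/a1.png",np.hstack(L))
```

```text
2.25 [452.33661537 302.09353349 239.91367683] [-8.99907606e+01  2.81049972e-02 -1.52233429e+01] [ 0.04157856  1.07405998 -0.56153938] 55.42590106064821 72.6
```

View pics/a1.png

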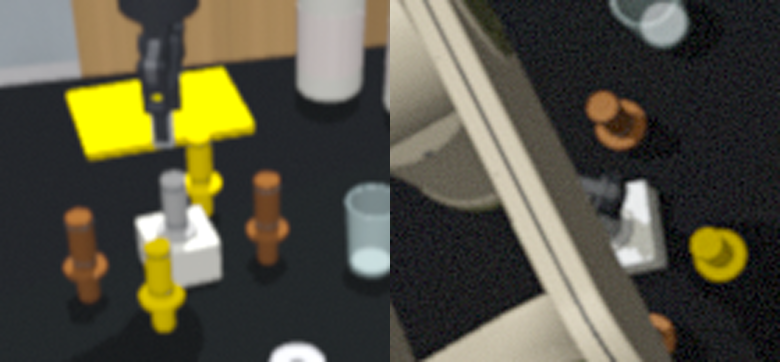

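Run:
```python
from h import *
k=390/140
for z in(111,167,186,240):
    p=proj("side",(452.3,302.1,z));print(z,((p-[240,60])*k).round(0))
```

```text
111 [170. 180.]
167 [167. 132.]
186 [165. 114.]
240 [161.  63.]
```

Run:
```python
from ov import *
im=r.snapshot("side")[:,:,::-1].copy()
b=(275,62,325,162)
v=ov("side",im,(452.5,302),0,0,[(111,13,(0,0,255)),(45,22,(255,0,0)),(167.4,5,(0,255,0)),(239.9,30,(0,255,255))],b,S=6)
cv2.imwrite("pics/a2.png",v)
```

```text
(no output)
```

View pics/a2.png

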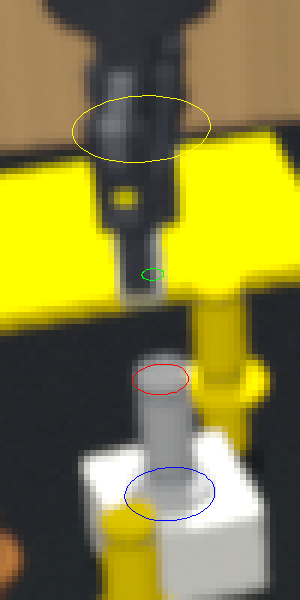

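{"name": "arm_command", "arguments": {"increments": [[0.0005,0.021,0,0,0,0],[0.0005,0.042,0,0,0,0],[0.0005,0.063,0,0,0,0],[0.0005,0.084,0,0,0,0],[0.0005,0.095,0,0,0,0],[0.0005,0.101,0,0,0,0],[0.0005,0.105,0,0,0,0],[0.0005,0.105,0,0,0,0],[0.0005,0.105,0,0,0,0],[0.0005,0.105,0,0,0,0]]}}

```text
time: 3.65
tool_pos: [453.3, 302.0, 135.4]
tcp_rot: [-90.0, -0.0, -15.2]
ft_force: [0.4, 0.2, 0.6]
finger_gap: 55.6
```

{"name": "arm_command", "arguments": {"increments": [[0,0,0,0,0,0],[0,0,0,0,0,0],[0,0,0,0,0,0],[0,0,0,0,0,0],[0,0,0,0,0,0],[0,0,0,0,0,0],[0,0,0,0,0,0],[0,0,0,0,0,0],[0,0,0,0,0,0],[0,0,0,0,0,0]], "jaw": 1, "force": 50}}

```text
time: 4.9
tool_pos: [453.2, 302.1, 135.3]
tcp_rot: [-90.0, -0.0, -15.2]
ft_force: [-0.6, -0.0, 5.8]
finger_gap: 25.2
```

Run:
```python
from ov import *
s=r.sense();print(s["time"],s["tool_pos"],s["tcp_rot"],s["ft_force"],s["wrist_torque"],s["finger_gap"],r.finger_overhang)
im=r.snapshot("side")[:,:,::-1].copy()
b=(265,82,345,162)
v=ov("side",im,(452.5,302),0,0,[(111,13,(0,0,255)),(45,22,(255,0,0))],b,S=7)
cv2.imwrite("pics/a3.png",v)
```

```text
4.9 [453.24550718 302.05410474 135.30430657] [-8.99653075e+01 -3.21607670e-02 -1.51719553e+01] [-0.55569589 -0.03272434  5.75376214] [ 0.06831488 -0.01479985  0.03176011] 25.226560612366526 72.6
```

View pics/a3.png

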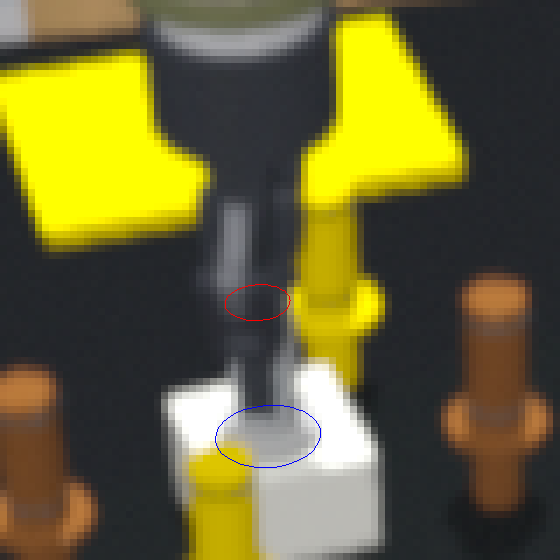

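```bash
python3 -c "
from inc import inc
import numpy as np
a=np.radians(-15.172);X=np.array([np.cos(a),np.sin(a)]);Z=np.array([-np.sin(a),np.cos(a)])
p=np.array([157.008,579.098])+358.2*X-190.1*Z;c=(*p,303.892-169);print(c)
print(inc(c,(606.5,-101,255)))"
```

```text
(np.float64(452.970256630368), np.float64(301.8768019464236), 134.892)
[ 0.2536 -0.1201 -0.3487]
```

{"name": "arm_command", "arguments": {"increments": [[0,-0.015,0,0,0,0],[0,-0.04,0,0,0,0],[0,-0.07,0,0,0,0],[0,-0.1,0,0,0,0],[0,-0.12,0,0,0,0],[0.0254,-0.12,-0.0349,0,0,0],[0.0508,-0.12,-0.0698,0,0,0],[0.0762,-0.12,-0.1047,0,0,0],[0.1016,-0.12,-0.1396,0,0,0],[0.127,-0.12,-0.1745,0,0,0]]}}

```text
time: 6.2
tool_pos: [529.6, 98.8, 254.1]
tcp_rot: [-90.0, 0.1, -15.2]
ft_force: [0.8, 1.1, -2.2]
finger_gap: 24.7
```

{"name": "arm_command", "arguments": {"increments": [[0.0252,0,-0.0348,0,0,0],[0.0505,0,-0.0695,0,0,0],[0.0758,0,-0.1043,0,0,0],[0.101,0,-0.139,0,0,0],[0.119,0,-0.164,0,0,0],[0.1266,0,-0.1742,0,0,0],[0.1266,0,-0.1742,0,0,0],[0.1266,0,-0.1742,0,0,0],[0.1266,0,-0.1742,0,0,0],[0.1266,0,-0.1742,0,0,0]]}}

```text
time: 7.45
tool_pos: [606.4, -100.2, 255.1]
tcp_rot: [-90.0, -0.0, -15.1]
ft_force: [0.4, 1.0, -1.8]
finger_gap: 25.0
```

Run:
```python
from ov import *
s=r.sense();print(s["time"],s["tool_pos"],s["tcp_rot"],s["ft_force"],s["wrist_torque"],s["finger_gap"])
L=[]
X=s["tool_pos"];h=X[2]-54
for c in("side","top"):
    im=r.snapshot(c)[:,:,::-1].copy();cv2.imwrite(f"pics/b1{c}.png",im)
    u=proj(c,(606,-101,90)).astype(int)
    b=(max(0,u[0]-33),max(0,u[1]-45),u[0]+33,u[1]+45)
    L.append(ov(c,im,X,0,0,[(h-36,22,(255,0,0)),(h-30,22,(255,0,0)),(h-72,11,(0,255,0)),(0,25,(0,0,255)),(40,25,(0,0,255)),(40,16,(0,255,255))],b,S=6))
cv2.imwrite("pics/b1.png",np.hstack(L))
```

```text
7.45 [ 606.41775144 -100.2390153   255.07136299] [-8.99978623e+01 -1.12367308e-02 -1.51111285e+01] [ 0.41730173  0.98472451 -1.76447707] [-0.03367359  0.01438741 -0.0181563 ] 25.026149972411083
```

View pics/b1.png

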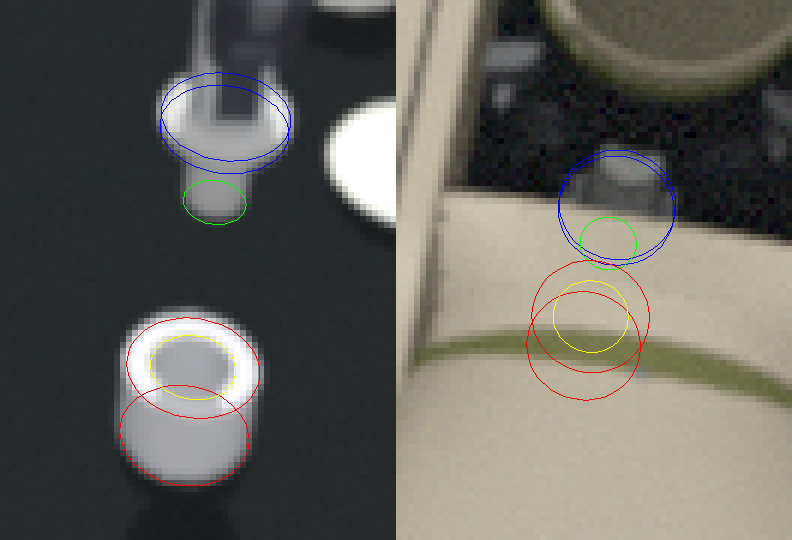

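{"name": "arm_command", "arguments": {"increments": [[-0.001,0.02,0,0,0,0],[-0.001,0.04,0,0,0,0],[-0.001,0.06,0,0,0,0],[-0.001,0.075,0,0,0,0],[-0.001,0.08,0,0,0,0],[-0.001,0.08,0,0,0,0],[-0.001,0.08,0,0,0,0],[-0.001,0.08,0,0,0,0],[-0.001,0.08,0,0,0,0],[-0.001,0.08,0,0,0,0]]}}

```text
time: 8.8
tool_pos: [605.6, -100.8, 175.1]
tcp_rot: [-90.0, -0.0, -15.2]
ft_force: [-0.0, 0.2, -2.4]
finger_gap: 24.5
```

Run:
```python
from ov import *
s=r.sense();print(s["time"],s["tool_pos"],s["ft_force"],s["finger_gap"])
X=s["tool_pos"];h=X[2]-54.3
c="side"
im=r.snapshot(c)[:,:,::-1].copy()
u=proj(c,(606,-101,50)).astype(int)
b=(max(0,u[0]-35),max(0,u[1]-35),u[0]+35,u[1]+30)
cv2.imwrite("pics/b2.png",ov(c,im,X,0,0,[(h-36,22,(255,0,0)),(h-72,11,(0,255,0)),(40,25,(0,0,255)),(40,16,(0,255,255))],b,S=9))
```

```text
8.8 [ 605.58949383 -100.79886026  175.1178718 ] [-0.04840147  0.18608987 -2.38636053] 24.54893048489656
```

View pics/b2.png

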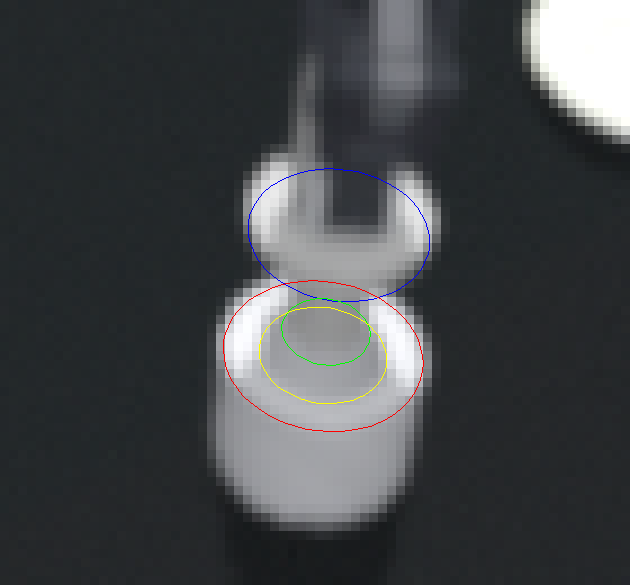

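{"name": "arm_command", "arguments": {"increments": [[0,0.003,0,0,0,0],[0,0.006,0,0,0,0],[0,0.009,0,0,0,0],[0,0.012,0,0,0,0],[0,0.015,0,0,0,0],[0,0.018,0,0,0,0],[0,0.021,0,0,0,0],[0,0.023,0,0,0,0],[0,0.023,0,0,0,0],[0,0.023,0,0,0,0]]}}

```text
time: 10.1
tool_pos: [605.6, -100.8, 152.0]
tcp_rot: [-90.0, -0.0, -15.2]
ft_force: [0.2, -0.6, -3.0]
finger_gap: 25.2
```

No contact force, so the foot is in the bore. I'll lower it the last 21 mm.

{"name": "arm_command", "arguments": {"increments": [[0,0.003,0,0,0,0],[0,0.006,0,0,0,0],[0,0.009,0,0,0,0],[0,0.012,0,0,0,0],[0,0.015,0,0,0,0],[0,0.017,0,0,0,0],[0,0.019,0,0,0,0],[0,0.0205,0,0,0,0],[0,0.0205,0,0,0,0],[0,0.0205,0,0,0,0]]}}

```text
time: 11.35
tool_pos: [605.6, -100.8, 131.5]
tcp_rot: [-90.0, -0.0, -15.2]
ft_force: [-0.3, 0.2, -3.2]
finger_gap: 25.0
```

Run:
```python
from ov import *
s=r.sense();print(s["time"],s["tool_pos"],s["ft_force"],s["finger_gap"])
X=s["tool_pos"];h=X[2]-54.3
c="side"
im=r.snapshot(c)[:,:,::-1].copy()
u=proj(c,(606,-101,50)).astype(int)
b=(max(0,u[0]-35),max(0,u[1]-35),u[0]+35,u[1]+30)
cv2.imwrite("pics/b3.png",ov(c,im,X,0,0,[(h-36,22,(255,0,0)),(h-72,11,(0,255,0)),(40,25,(0,0,255))],b,S=8))
```

```text
11.35 [ 605.57158097 -100.80023604  131.48340616] [-0.26826409  0.19063718 -3.2452369 ] 25.009371758058027
```

View pics/b3.png

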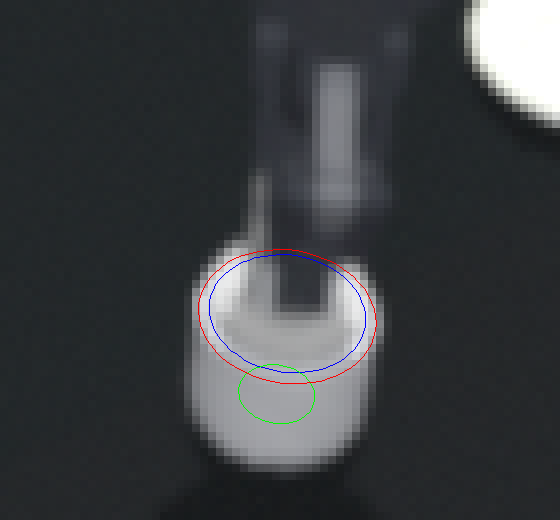

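{"name": "arm_command", "arguments": {"increments": [[0,0.0003,0,0,0,0],[0,0.0006,0,0,0,0],[0,0.0009,0,0,0,0],[0,0.001,0,0,0,0],[0,0.001,0,0,0,0],[0,0.001,0,0,0,0],[0,0.001,0,0,0,0],[0,0.001,0,0,0,0],[0,0.001,0,0,0,0],[0,0.001,0,0,0,0]]}}

```text
time: 12.65
tool_pos: [605.5, -100.8, 130.4]
tcp_rot: [-90.0, 0.0, -15.2]
ft_force: [-0.8, 0.9, -3.4]
finger_gap: 24.8
```

{"name": "arm_command", "arguments": {"increments": [[0,0,0,0,0,0],[0,0,0,0,0,0],[0,0,0,0,0,0],[0,0,0,0,0,0],[0,0,0,0,0,0],[0,0,0,0,0,0],[0,0,0,0,0,0],[0,0,0,0,0,0],[0,0,0,0,0,0],[0,0,0,0,0,0]], "jaw": -0.3}}

```text
time: 13.9
tool_pos: [605.5, -100.8, 130.4]
tcp_rot: [-90.0, 0.0, -15.2]
ft_force: [-0.4, 0.5, 0.4]
finger_gap: 55.4
```

```bash
python3 -c "
from inc import inc
print(inc((605.5,-100.8,230.392),(536.3,86,150)))"
```

```text
[-0.1157  0.0804  0.1622]
```

{"name": "arm_command", "arguments": {"increments": [[0,-0.01,0,0,0,0],[0,-0.025,0,0,0,0],[0,-0.045,0,0,0,0],[0,-0.065,0,0,0,0],[0,-0.085,0,0,0,0],[0,-0.095,0,0,0,0],[0,-0.1,0,0,0,0],[0,-0.1,0,0,0,0],[0,-0.1,0,0,0,0],[0,-0.1,0,0,0,0]]}}

```text
time: 15.15
tool_pos: [605.2, -100.7, 229.5]
tcp_rot: [-90.0, 0.1, -15.2]
ft_force: [-0.3, 0.4, 0.1]
finger_gap: 55.3
```

Now I move over the narrow ring and open fully on the way.

{"name": "arm_command", "arguments": {"increments": [[-0.0231,0,0.0324,0,0,0],[-0.0463,0,0.0649,0,0,0],[-0.0694,0.02,0.0973,0,0,0],[-0.0926,0.05,0.1298,0,0,0],[-0.11,0.07,0.155,0,0,0],[-0.1157,0.0804,0.1622,0,0,0],[-0.1157,0.0804,0.1622,0,0,0],[-0.1157,0.0804,0.1622,0,0,0],[-0.1157,0.0804,0.1622,0,0,0],[-0.1157,0.0804,0.1622,0,0,0]], "jaw": -1}}

```text
time: 16.4
tool_pos: [536.9, 85.4, 150.7]
tcp_rot: [-90.0, -0.1, -15.2]
ft_force: [-0.1, -0.1, 0.7]
finger_gap: 85.3
```

Run:
```python
from ov import *
s=r.sense();print(s["time"],s["tool_pos"],s["ft_force"],s["finger_gap"])
c="side"
im=r.snapshot(c)[:,:,::-1].copy()
X=s["tool_pos"]
a=ov(c,im,X,0,0,[(40,25,(0,0,255)),(0,25,(0,255,0)),(X[2]-60,42,(255,255,0))],(310,150,380,220),S=6)
b=ov(c,im,(605.6,-100.8),0,0,[(40,25,(0,0,255)),(0,25,(0,255,0)),(106,13,(255,0,0))],(365,200,425,270),S=6)
cv2.imwrite("pics/c1.png",np.hstack([a,b]))
```

```text
16.4 [536.89062983  85.42721754 150.66899491] [-0.08691474 -0.13010337  0.71320792] 85.29759324340776
```

View pics/c1.png

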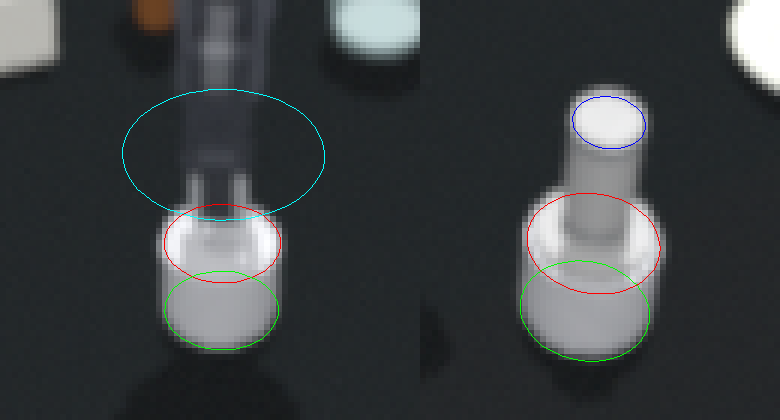

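{"name": "arm_command", "arguments": {"increments": [[0,0.012,0,0,0,0],[0,0.024,0,0,0,0],[0,0.036,0,0,0,0],[0,0.048,0,0,0,0],[0,0.058,0,0,0,0],[0,0.066,0,0,0,0],[0,0.072,0,0,0,0],[0,0.072,0,0,0,0],[0,0.072,0,0,0,0],[0,0.072,0,0,0,0]]}}

```text
time: 17.7
tool_pos: [536.6, 86.1, 78.5]
tcp_rot: [-90.0, -0.0, -15.2]
ft_force: [-1.0, 0.2, 0.1]
finger_gap: 85.8
```

{"name": "arm_command", "arguments": {"increments": [[0,0,0,0,0,0],[0,0,0,0,0,0],[0,0,0,0,0,0],[0,0,0,0,0,0],[0,0,0,0,0,0],[0,0,0,0,0,0],[0,0,0,0,0,0],[0,0,0,0,0,0],[0,0,0,0,0,0],[0,0,0,0,0,0]], "jaw": 1, "force": 50}}

```text
time: 18.95
tool_pos: [536.7, 86.1, 78.6]
tcp_rot: [-90.0, -0.0, -15.2]
ft_force: [-1.4, 0.2, 5.9]
finger_gap: 49.3
```

```bash
python3 -c "
from inc import inc
print(inc((536.3,86,77.99),(452.6,-318.5,199.99)))"
```

```text
[ 0.0251 -0.122  -0.4123]
```

{"name": "arm_command", "arguments": {"increments": [[0,-0.015,0,0,0,0],[0,-0.04,0,0,0,0],[0,-0.07,0,0,0,0],[0,-0.1,0,0,0,0],[0,-0.122,0,0,0,0],[0.002,-0.122,-0.035,0,0,0],[0.004,-0.122,-0.075,0,0,0],[0.006,-0.122,-0.115,0,0,0],[0.009,-0.122,-0.155,0,0,0],[0.012,-0.122,-0.195,0,0,0]]}}

```text
time: 20.2
tool_pos: [496.2, -106.4, 200.5]
tcp_rot: [-90.0, -0.0, -15.2]
ft_force: [-0.0, 0.4, -2.4]
finger_gap: 49.1
```

{"name": "arm_command", "arguments": {"increments": [[0.002,0,-0.04,0,0,0],[0.004,0,-0.08,0,0,0],[0.006,0,-0.12,0,0,0],[0.009,0,-0.16,0,0,0],[0.012,0,-0.195,0,0,0],[0.0131,0,-0.2173,0,0,0],[0.0131,0,-0.2173,0,0,0],[0.0131,0,-0.2173,0,0,0],[0.0131,0,-0.2173,0,0,0],[0.0131,0,-0.2173,0,0,0]]}}

```text
time: 21.45
tool_pos: [452.9, -317.7, 200.0]
tcp_rot: [-90.0, 0.0, -15.1]
ft_force: [0.3, 0.0, -2.0]
finger_gap: 49.5
```

Run:
```python
from h import *
s=r.sense();print(s["time"],s["tool_pos"],s["tcp_rot"],s["ft_force"],s["finger_gap"])
im=r.snapshot("side")[:,:,::-1];cv2.imwrite("pics/d1.png",im)
```

```text
21.45 [ 452.90178505 -317.65942667  200.02004523] [-8.99928156e+01  3.88292037e-03 -1.51034514e+01] [ 0.3172817   0.0249017  -1.96295385] 49.52882932351914
```

View pics/d1.png

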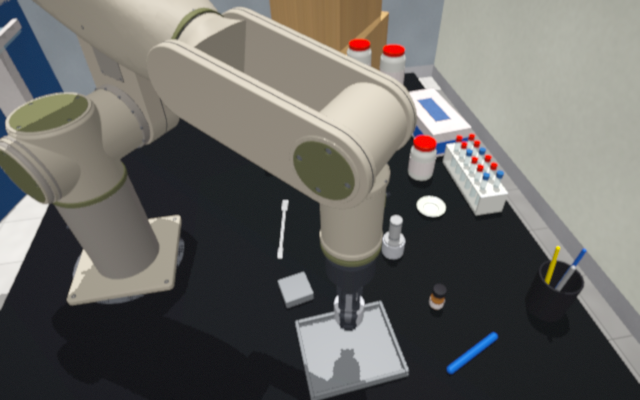

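{"name": "arm_command", "arguments": {"increments": [[0,0.02,0,0,0,0],[0,0.04,0,0,0,0],[0,0.06,0,0,0,0],[0,0.08,0,0,0,0],[0,0.095,0,0,0,0],[0,0.104,0,0,0,0],[0,0.108,0,0,0,0],[0,0.108,0,0,0,0],[0,0.108,0,0,0,0],[0,0.108,0,0,0,0]]}}

```text
time: 22.75
tool_pos: [452.9, -318.7, 92.7]
tcp_rot: [-90.0, -0.1, -15.2]
ft_force: [0.0, 0.1, -2.5]
finger_gap: 49.3
```

{"name": "arm_command", "arguments": {"increments": [[0,0.001,0,0,0,0],[0,0.002,0,0,0,0],[0,0.003,0,0,0,0],[0,0.004,0,0,0,0],[0,0.005,0,0,0,0],[0,0.006,0,0,0,0],[0,0.0068,0,0,0,0],[0,0.0068,0,0,0,0],[0,0.0068,0,0,0,0],[0,0.0068,0,0,0,0]]}}

```text
time: 24.0
tool_pos: [452.6, -318.5, 85.3]
tcp_rot: [-90.0, -0.0, -15.2]
ft_force: [0.3, 0.4, -1.2]
finger_gap: 49.4
```

{"name": "arm_command", "arguments": {"increments": [[0,0,0,0,0,0],[0,0,0,0,0,0],[0,0,0,0,0,0],[0,0,0,0,0,0],[0,0,0,0,0,0],[0,0,0,0,0,0],[0,0,0,0,0,0],[0,0,0,0,0,0],[0,0,0,0,0,0],[0,0,0,0,0,0]], "jaw": -0.6}}

```text
time: 25.25
tool_pos: [452.6, -318.4, 85.2]
tcp_rot: [-90.0, 0.0, -15.2]
ft_force: [0.9, -0.6, -0.2]
finger_gap: 68.4
```

{"name": "arm_command", "arguments": {"increments": [[0,-0.01,0,0,0,0],[0,-0.03,0,0,0,0],[0,-0.06,0,0,0,0],[0,-0.09,0,0,0,0],[0,-0.13,0,0,0,0],[0,-0.17,0,0,0,0],[-0.03,-0.2,0.02,0,0,0],[-0.06,-0.2,0.04,0,0,0],[-0.08,-0.2,0.06,0,0,0],[-0.08,-0.2,0.06,0,0,0]]}}

```text
time: 26.5
tool_pos: [390.8, -238.7, 287.1]
tcp_rot: [-90.1, -0.1, -15.1]
ft_force: [-0.1, -0.9, 0.3]
finger_gap: 68.4
```

Run:
```python
from ov import *
s=r.sense();print(s["time"],s["tool_pos"],s["ft_force"],s["finger_gap"])
c="side"
im=r.snapshot(c)[:,:,::-1].copy()
for t in("tray_in","narrow_center","gauge_handle","wide_center"): print(t,[(np.round(d["position"],1),round(d["conf"],2)) for d in r.spot_point(c,t)][:3])
print(onz("side",r.spot_point(c,"narrow_center")[0]["position"],26))
a=ov(c,im,(452.6,-318.5),0,0,[(46,25,(0,0,255)),(6,25,(0,255,0))],(285,280,415,400),S=3)
b=ov(c,im,(605.6,-100.8),0,0,[(40,25,(0,0,255)),(0,25,(0,255,0)),(106,13,(255,0,0))],(365,200,425,260),S=6)
cv2.imwrite("pics/e1.png",np.hstack([a,b]))
t=r.snapshot("top")[:,:,::-1];cv2.imwrite("pics/e2.png",t)
```

```text
26.5 [ 390.77662294 -238.6687488   287.0948723 ] [-0.08516817 -0.89145293  0.26931801] 68.37312042174663
tray_in [(array([347. , 346.2]), 0.55)]
narrow_center [(array([348.7, 342.1]), 0.81)]
gauge_handle [(array([335.7, 134.9]), 0.72), (array([395.4, 230.2]), 0.69)]
wide_center [(array([389.7, 245. ]), 0.81)]
[ 455.12587019 -314.74342932]
```

View pics/e1.png

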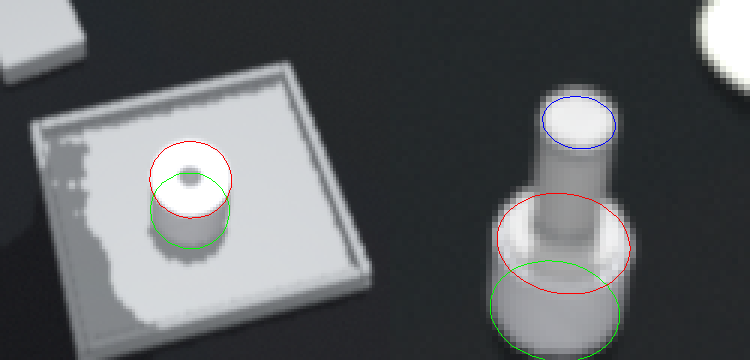

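View pics/e2.png

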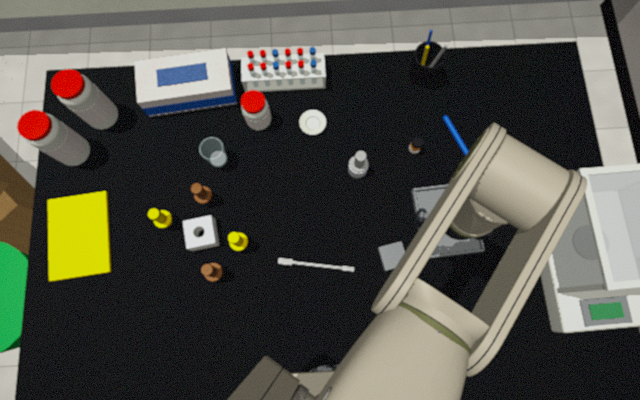

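The narrow ring stands upright near the tray's centre (side ≈ (348,342)). The gauge is home in the wide ring (side (395,240), top (359,165)), the block is empty, and the gripper is clear of everything.

```bash
python3 -c "
from bench import r
print(r.hand_in(), r.sense()['time'])"
```

```text
the job is handed in; nothing more can be done
the job is handed in; nothing more can be done
```

I lowered the steel gauge into the wide-bored adapter and left it standing there. Then I put the narrow-bored adapter upright in the grey reject tray and handed the job in, a little after 26.5 s. No verdict was reported.

- **Gauge:** the last side picture shows it upright, its collar flush on the adapter's top. The wrist force stayed below about 4 N while it went in.
- **Narrow adapter:** it stands upright on the tray floor, a few millimetres from the tray centre at about x 453, y −318 mm.
- **Gripper:** at hand-in it was open at 287 mm height, touching nothing.

**Checks that disagreed or fell short:**
- The two cameras and the network points differed by up to about 5 mm on the adapter positions. I went by outlines drawn over the pictures.
- The network's last point for the narrow adapter, about (455, −315), is some 4 mm from where I placed it. That is still well inside the limits.
- The arm partly hid the tray in the last top view, so the tray check rests on the side camera alone.

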